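# Cull the split knob and press the coat-rail knobs home

### The arm

A 6-joint arm with a two-finger parallel gripper is mounted at the origin on the work surface. World frame = base frame: x ahead of the robot, y to its left, z up, the work surface at z = 0. Lengths are in mm, angles in rad, forces in N, time in s.
With the tool pointing down it reaches from about 400 to 825 mm from the base axis. Payload 7 kg.
Tool frame: the origin (TCP) lies between the finger pads, 19 mm behind the fingertips; this is the grasp point; z points along the fingers, y is the line along which they close (so a half turn about z gives the same grasp; the last joint's range is limited). The gripper opens to 85 mm and grips with 20 to 120 N. Pads are 22 mm wide; open, the fingers measure 114 mm over their backs; the gripper's body (76 mm by 85 mm) begins 54 mm behind the grasp point. The pads swing forward as they close: fully open they stand 13 mm farther back than shut.
Start: joints at [1.478, 0.359, 0.012, 0, -1.224, -0.288], TCP at [250.879, 626.622, 250.002] pointing down, gripper open.
Joint ranges: [-3.07, 3.07], [-1.43, 2.12], [-1.02, 1.25], [-3.03, 1.67], [-3.05, -0], [-3.03, 3.03]. Speed limits (rad/s): [2.39, 2.39, 3.01, 3.14, 3.14, 3.14].

### API

Orientations are given as a unit quaternion [x, y, z, w].
In Python, from workcell import readout, eyes, close_job, models gives the robot as it stands.
- The arm moves only by the tool send_rows, never from a script. Its argument "deltas" is a list of rows, each a list of 7 numbers: the shift along the tool's x, y, z as a fraction of full scale, then the turn, a rotation vector about the tool's x, y, z as a fraction of full scale, then the closure, from -1 (fully open) to 1 (shut). A call has 1 to 20 rows; each row shifts and turns the commanded pose from where the row before left it, along the tool's axes as they then stand; what a row does not reach is not made up. Full scale, the value 1, is 0.25 m for a shift and 8 degrees for a turn. A row lasts 1/8 s, in which the tool goes at most 62.5 mm and 10.7 degrees, less where a joint would pass 70% of its speed; a pose out of reach is approached as far as the arm can. A call with a number of a shift or a turn outside -1 to 1 is refused whole. A call with a gripper value outside its range is refused whole. The fingers move at their own pace and stop on an object; "force" is the grip in N (left out, the last holds). Time passes only in rows, so rows that do not move let the fingers close. It gives the time, the measured TCP pose, the force, the opening and the grip force at its end, in the units of the state.
- readout.get_state(): the state, without advancing time (a new reading comes with each control period).
- eyes.camera(name): name is "scene" or "top"; returns (picture, depth): 384x512x3 uint8, red, green, blue; 384x512 float32, mm along the optical axis (not along the pixel's ray), 0 where there is no reading.
- eyes.camera_info(name): a dict with "fovy" (degrees; the focal length in pixels is half the picture's height over the tangent of half this angle, whatever the lens; pixels are square), "cx", "cy" (the principal point, pixels), "position" and "orientation" of the camera in the world. Camera axes: x right, y down, z forward; pixel columns grow to the right and rows downward; lengths in mm; the calibration is good to about 2 mm. A picture is of the moment at which its call begins. camera_info takes no time and is no camera call.
- close_job(): hands the job in; it is judged then, once.
Trained networks look in the newest picture that a camera, given by its name, has taken for a name from the list of things; names that differ only in an ending like _2 or _b are one class to them, and where a whole thing is asked for, a point or a joint stands for the part that bears it (a point fixed in the world has none). Each returns a list of dicts, best first, with "score" (0 to 1); they miss things now and then, are a little off and sometimes report something else, mostly with a low value. They report only what shows in the picture. A call takes as long as a camera call.
- models.trace(query, camera): "mask" (384x512 bool, what is visible of it) and "extent" ([left, top, right, bottom] in pixels, round what is visible of it).
The state is a dict: "t": time; "q": joint angles; "qd": joint speeds; "effort": joint torques, N m; "tool_pos": TCP position; "tool_rot": TCP orientation; "force": force on the tool from outside, world axes, zero at the start; "ft_torque": the same for the moment, N m; "width": finger opening in mm; "grasp_force": force on a finger pad.
Only numpy, scipy, OpenCV 4.12 (cv2) and the standard library are available. Lean on these libraries where they do the work, as an engineer would, in place of code of your own. Each camera call takes 0.05 s, during which the arm holds its last target. There are 200 camera calls.

### The job

One of the four knobs on the coat rail has a split head: pull it out and put it in the scrap tray. Press each of the three sound knobs down fully home, so that its shoulder sits on the rail. Leave the other things on the bench where they are.

Things in the scene. Friction and masses are not known exactly. Their poses are not given: they have to be found in the camera images.
- rail: dark wooden coat rail, 320 x 100 x 28 mm, fixed on a plywood stand, its face sloping 35 degrees from level, facing away from the robot. Origin: centre of its upper face, 110 mm above the bench. Own z: square out of the face (knobs pull out so); y: along the row; x: up the slope, towards the robot. Four blind holes, 17 mm wide, 20 mm deep, at y = -105, -35, 35, 105 mm, x = 0, one knob in each
- knob_a (a joint): turned pale wooden knob, whole round head 40 mm across and 15 mm thick on an 18 mm neck, top 29 mm above its shoulder; stiff in one of the rail's holes. Joint: how far it has been pressed in, 0 (shoulder 10 mm off the rail) to 0.010 m (shoulder down on the rail). It takes about 6 N to move, goes straight into the rail (against the rail's own z) and stays where it is left
- knob_a_top (a point): middle of the flat top (22 mm across) of knob a's head, moves with it; own z points out along the knob's axis
- knob_b (a joint): turned pale wooden knob, whole round head 40 mm across and 15 mm thick on an 18 mm neck, top 29 mm above its shoulder; stiff in one of the rail's holes. Joint: how far it has been pressed in, 0 (shoulder 10 mm off the rail) to 0.010 m (shoulder down on the rail). It takes about 6 N to move, goes straight into the rail (against the rail's own z) and stays where it is left
- knob_b_top (a point): middle of the flat top (22 mm across) of knob b's head, moves with it; own z points out along the knob's axis
- knob_c (a joint): turned pale wooden knob, whole round head 40 mm across and 15 mm thick on an 18 mm neck, top 29 mm above its shoulder; stiff in one of the rail's holes. Joint: how far it has been pressed in, 0 (shoulder 10 mm off the rail) to 0.010 m (shoulder down on the rail). It takes about 6 N to move, goes straight into the rail (against the rail's own z) and stays where it is left
- knob_c_top (a point): middle of the flat top (22 mm across) of knob c's head, moves with it; own z points out along the knob's axis
- broken_knob: like the others, but nearly half its head has split off: a D, 40 mm up the slope, 23 mm along the row (flat towards the rail's +y). Stands loose, 2 mm of play, in any of the holes; its tenon, 15 mm wide, 26 mm long, rests on the hole's floor, shoulder 6 mm off the rail. Origin: on its axis, 6 mm below the shoulder, 20 mm above the tenon's end; own z runs from tenon to head
- broken_knob_head (a point): middle of the broken knob's head, on its axis, 28 mm from its origin: the height to grip, about 28 mm off the rail's face. The head is about 15 mm thick here
- light_bar (a point): middle of the slim round work light, 12 mm thick, 332 mm long, fixed along and above the row of knobs, 255 mm above the bench and straight over the rail's holes, so a tool pointing straight down does not fit between; reach in from the open side, square to the rail's face. Its ends are carried by thin bent legs at the stand's ends, y = -166 and 166 mm, on the robot's side
- scrap_tray: open plywood tray, 150 (own x) x 130 (own y) x 45 mm, walls 7 mm, floor 7 mm, fixed on the bench left or right of the rail. Origin: centre of its underside
- wax_jar: bystander: amber glass jar with a steel screw lid, 64 mm across, 70 mm tall
- chisel: bystander: carving tool with a turned wooden handle, lying on the bench
- dowel_offcut: bystander: short round offcut standing on end, 26 mm across, 28 mm tall
- offcut: bystander: pale wooden block 70 x 45 x 25 mm
- mallet: bystander: wooden mallet lying on the bench
- mug: bystander: white mug, 80 mm across, 90 mm tall
- glue_brush: bystander: brush with a wooden handle lying on the bench

How it is judged (in metres and radians):
At the end, for the whole second after the job is handed in: Each sound knob's shoulder is within 1.5 mm of the rail (its joint above 0.0085 m), and the broken knob lies at rest in the scrap tray, its origin inside the tray's walls and less than 50 mm above the bench (value of joint each of knob_a, knob_b, knob_c above 0.0085 m and x of broken_knob in the frame of scrap_tray between -0.07 and 0.07 m and y of broken_knob in the frame of scrap_tray between -0.06 and 0.06 m and height (world z) of broken_knob below 0.05 m and linear speed of broken_knob below 0.02 m/s); the robot touches nothing.
It fails at once if a bystander is moved by more than 30 mm (distance of any of wax_jar, chisel, dowel_offcut, offcut, mallet, mug, glue_brush from where it was at the start of the episode above 0.03 m).
It also fails if it takes over 67 s, if anything falls off the work surface, if the arm or the gripper's body presses on something with over 40 N, if the wrist force passes 120 N, or if a joint passes its speed limit or range.

## Working session

There is one attempt and no reset: what is moved stays moved. The work goes in short steps, Python scripts to look and compute and a tool call to move; the robot and the scene stay as the last step left them, time stands still between calls to the robot, and variables do not carry over. Pictures are saved under pics/ and viewed, at most 10 in all, crops included, and the job is handed in when it is done.

Besides the shell and the picture viewer there is one more tool, called after "Request:" by a JSON object that holds its "op" and its "data". send_rows: Moves the arm, as the interface text tells. Its arguments: {"type":"object","properties":{"deltas":{"type":"array","items":{"type":"array","items":{"type":"number"}}},"force":{"type":"number"}},"required":["deltas"]}

```bash
mkdir -p pics; ls; cat > h.py <<'E'
import numpy as np, cv2
from scipy.spatial.transform import Rotation as R
from workcell import readout, eyes, models
def cam(n):
    p,d=eyes.camera(n); i=eyes.camera_info(n); return p,d,i
def pts(d,i):
    f=192/np.tan(np.radians(i["fovy"])/2)
    v,u=np.mgrid[:384,:512]
    P=np.dstack([(u-i["cx"])/f*d,(v-i["cy"])/f*d,d])
    return P@R.from_quat(i["orientation"]).as_matrix().T+np.array(i["position"])
E
python3 - <<'E'
from h import *
for n in("scene","top"):
    p,d,i=cam(n); print(i); W=pts(d,i)
    cv2.imwrite(f"pics/{n}0.png",cv2.resize(p[:,:,::-1],None,fx=1.5,fy=1.5))
    np.savez(n+"0.npz",p=p,d=d,W=W)
    for q in("rail","knob_a","broken_knob","scrap_tray","wax_jar","chisel","mug","mallet","offcut","dowel_offcut","glue_brush"):
        for r in models.trace(q,n)[:5]:
            m=r["mask"]&(d>0)
            if r["score"]>.3 and m.any(): print(n,q,round(r["score"],2),r["extent"],np.median(W[m],0).round(),np.percentile(W[m],2,0).round(),np.percentile(W[m],98,0).round())
print(readout.get_state())
E
```

```text
pics
{'fovy': 51.019683484558655, 'cx': 260.2423276289404, 'cy': 183.76353708491263, 'position': array([1457.10853604,  -65.81584745,  766.56103481]), 'orientation': array([ 0.65658692,  0.60177731, -0.30332312, -0.33875179])}
scene rail 0.77 [176.5, 157.0, 290.4, 197.3] [506. -44. 105.] [ 448. -197.   76.] [552. 108. 139.]
scene knob_a 0.69 [238.2, 161.7, 252.7, 175.7] [524. -12. 137.] [478. -31. 112.] [536.   6. 147.]
scene knob_a 0.51 [297.8, 219.5, 327.3, 249.8] [680. 158.  25.] [637. 130.   4.] [709. 189.  28.]
scene broken_knob 0.45 [193.0, 163.5, 204.6, 176.0] [ 511. -145.  135.] [ 496. -157.  121.] [ 522. -131.  145.]
scene scrap_tray 0.59 [348.8, 178.5, 410.4, 221.8] [518. 392.  22.] [458. 316.   5.] [609. 446.  47.]
scene scrap_tray 0.48 [199.4, 159.7, 205.5, 180.6] [ 511. -145.  135.] [ 497. -158.  120.] [ 522. -133.  146.]
scene wax_jar 0.58 [110.0, 179.2, 138.2, 211.0] [ 487. -368.   48.] [ 446. -400.    5.] [ 499. -343.   73.]
scene chisel 0.56 [213.5, 241.5, 288.9, 256.3] [709. -58.  21.] [ 687. -107.    8.] [724.  70.  28.]
scene chisel 0.39 [267.3, 164.5, 279.5, 176.
[... 2573 characters left out ...]
 [ 789. -302.   26.]
{'t': 1.2, 'q': array([ 1.47810023e+00,  3.58620939e-01,  1.19363838e-02,  6.00803772e-06,
       -1.22409134e+00, -2.88099236e-01]), 'qd': array([ 0.00076453, -0.00144242, -0.00103303, -0.00167571, -0.00072968,
       -0.00134517]), 'effort': array([-1.04001912e-03, -5.82992578e+01,  2.93663871e+01,  6.94240808e+00,
       -6.48478654e-04,  9.98546994e-06]), 'tool_pos': array([250.88346211, 626.64468647, 250.00564057]), 'tool_rot': array([ 9.81929248e-01, -1.89248387e-01,  1.81518289e-06, -1.04438326e-05]), 'force': array([ 0.72915121,  0.29593713, -0.07159547]), 'ft_torque': array([-0.01931624, -0.01445815, -0.03947331]), 'grasp_force': 0.0, 'width': 85.47308584027202}
```

```bash
python3 - <<'E'
import cv2
a=cv2.imread("pics/scene0.png");b=cv2.imread("pics/top0.png")
cv2.imwrite("pics/a.png",cv2.resize(a[200:340,230:640],(800,274*1)))
cv2.imwrite("pics/b.png",cv2.resize(b[320:440,300:520],(800,436)))
E
```

```text
(no output)
```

View pics/scene0.png

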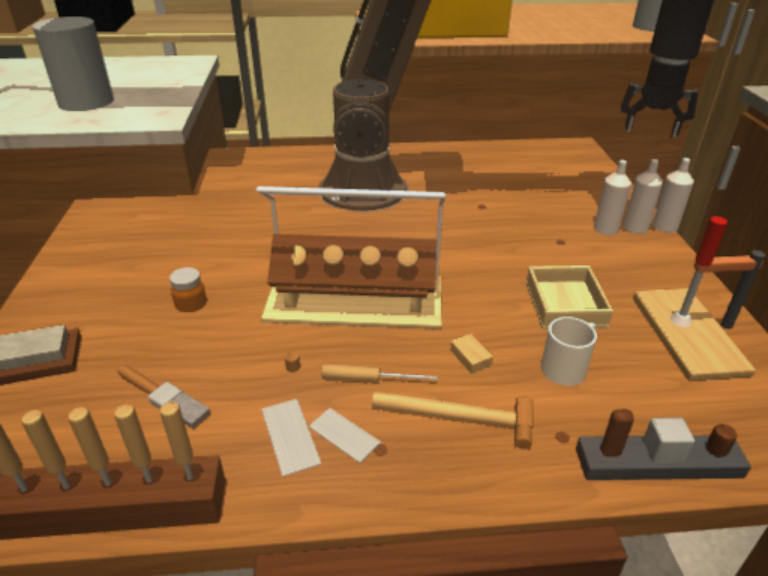

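View pics/b.png

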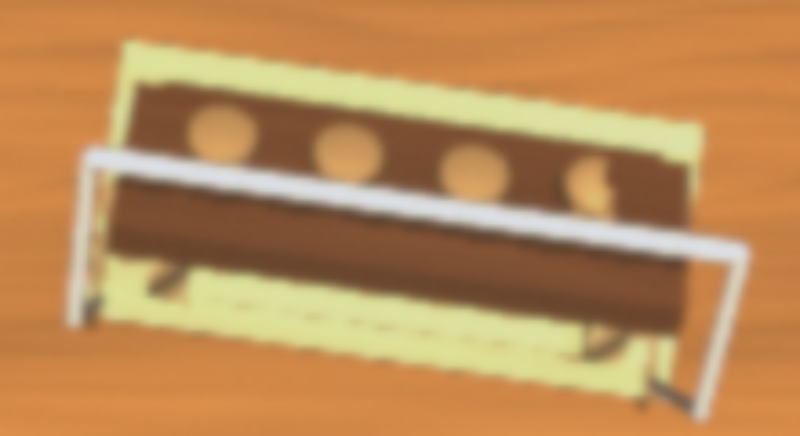

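View pics/a.png

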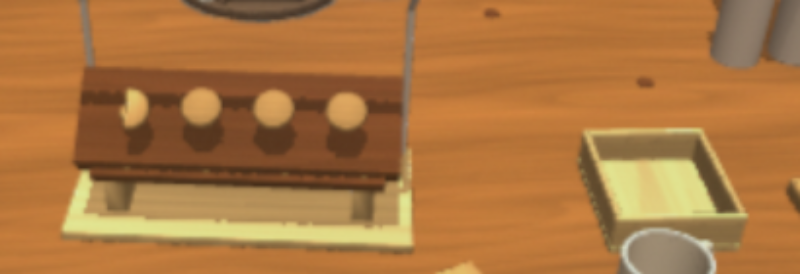

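The scene view shows the split knob leftmost at about (298,256), with sound knobs at (333,255), (370,256) and (407,257). The tray is at (568,295). The top crop confirms this: the D is at the world −y end with its flat facing −y. Next I fit the rail pose.

```bash
cat >> h.py <<'E'
def frame(yaw):
    s,c=np.sin(np.radians(35)),np.cos(np.radians(35))
    Z=np.array([s*np.cos(yaw),s*np.sin(yaw),c]);Y=np.array([np.sin(yaw),-np.cos(yaw),0])
    return np.column_stack([np.cross(Y,Z),Y,Z])
E
python3 - <<'E'
from h import *
from scipy.optimize import least_squares
for n in("scene","top"):
    z=np.load(n+"0.npz");W=z["W"];d=z["d"]
    m=models.trace("rail",n)[0]["mask"]&(d>0)
    P=W[m]
    def res(a,P=P):  # yaw,x,y0->offset only, dz
        F=frame(a[0]); o=np.array([a[1],-45,110])
        return (P-o)@F[:,2]
    s=least_squares(res,[-.1,500],loss="soft_l1",f_scale=2).x
    F=frame(s[0]);o=np.array([s[1],-45,110])
    L=(W.reshape(-1,3)-o)@F; L=L[(d.ravel()>0)]
    f=L[(abs(L[:,2])<4)&(abs(L[:,0])<75)&(abs(L[:,1])<200)]
    # free plane
    q=P[abs((P-o)@F[:,2])<4]; nn=np.linalg.svd(q-q.mean(0))[2][2];nn*=np.sign(nn[2])
    print(n,"yaw",s[0],"x",s[1],"free normal",nn,"F z",F[:,2],"tilt",np.degrees(np.arccos(nn[2])))
    print(" face x",np.percentile(f[:,0],[0.5,2,98,99.5]).round(1)," y",np.percentile(f[:,1],[.5,2,98,99.5]).round(1))
    h=L[(L[:,2]>18)&(L[:,2]<50)&(abs(L[:,0])<60)&(abs(L[:,1])<170)]
    o_=np.argsort(h[:,1]);h=h[o_];
    for k in np.split(h,np.where(np.diff(h[:,1])>12)[0]+1):
        if len(k)>20:
            t=k[k[:,2]>np.percentile(k[:,2],50)]
            print("  knob n",len(k),"x",k[:,0].min().round(1),k[:,0].max().round(1),"y",k[:,1].min().round(1),k[:,1].max().round(1),"top z",np.percentile(k[:,2],[70,90]).round(1),"c",t.mean(0).round(1))
W=np.load("top0.npz")["W"];P=W.reshape(-1,3)
# bar
b=P[(P[:,2]>240)&(P[:,2]<270)&(P[:,0]>400)&(P[:,0]<600)&(abs(P[:,1])<260)]
c=b.mean(0);print("bar",c.round(1),b[:,1].min(),b[:,1].max(),"dir",np.linalg.svd(b-c)[2][0].round(3))
m=models.trace("scrap_tray","top")[0]["mask"]
t=P[m.ravel()&(P[:,2]>38)];print("tray rect",cv2.minAreaRect(t[:,:2].astype(np.float32)))
h=P[(P[:,0]>200)&(P[:,0]<450)&(P[:,1]>100)&(P[:,1]<500)]
print("max z x200-450,y100-500",h[h[:,2]<240].max(0), np.percentile(h[:,2],99))
E
```

```text
scene yaw -0.138977240795288 x 500.0432247102616 free normal [ 0.56962947 -0.07971751  0.81802652] F z [ 0.56804613 -0.07945771  0.81915204] tilt 35.11227379000104
 face x [-48.9 -47.9  50.3  51.7]  y [-158.8 -155.   154.   158.1]
  knob n 146 x -17.8 18.2 y -123.8 -87.0 top z [36.1 37.9] c [  -0.2 -104.2   36.9]
  knob n 146 x -18.2 19.4 y -53.8 -16.6 top z [35.3 36.9] c [  1.6 -35.6  35.9]
  knob n 147 x -16.7 21.4 y 16.5 54.0 top z [33.8 35.6] c [ 1.1 34.9 34.4]
  knob n 98 x -22.4 15.0 y 83.8 111.3 top z [35.6 37.1] c [-0.8 98.2 36.3]
top yaw -0.13867631751847842 x 498.6422532395744 free normal [ 0.56857472 -0.07959437  0.81877196] F z [ 0.56807001 -0.07928677  0.81915204] tilt 35.03794940069908
 face x [-54.6 -51.1  50.4  52.1]  y [-156.8 -153.3  156.3  160.3]
  knob n 116 x -19.5 18.3 y -123.0 -83.4 top z [37.  39.1] c [   1.6 -102.2   37.8]
  knob n 115 x -20.1 18.6 y -53.0 -13.7 top z [36.7 39.4] c [  2.  -33.9  37.7]
  knob n 113 x -21.4 19.9 y 18.8 56.4 top z [35.1 37.8] c [ 3.5 35.9 36.2]
  knob n 76 x -24.5 16.1 y 85.3 114.3 top z [36.7 39. ] c [ 0.1 99.6 37.3]
bar [495.9 -45.6 258.9] -213.94186787576137 122.30355416975665 dir [-0.137 -0.991  0.002]
tray rect ((523.8043212890625, 230.401611328125), (431.6098327636719, 149.90110778808594), 86.99518585205078)
max z x200-450,y100-500 [449.79302893 499.90821603 206.97608856] 10.743969536464812
```

```bash
cat >> h.py <<'E'
F=frame(-0.139); O=np.array([499.2,-45.9,110.])
TR=np.column_stack([-F[:,0],F[:,1],-F[:,2]])
def loc(l): return O+F@np.array(l)
def st():
    s=readout.get_state(); return s,np.array(s["tool_pos"]),R.from_quat(s["tool_rot"]).as_matrix()
def go(p,Rt=None):
    s,p0,R0=st(); Rt=R0 if Rt is None else Rt
    rv=R.from_matrix(R0.T@Rt).as_rotvec(degrees=True)/8
    print("shift first /250:",(R0.T@(p-p0)/250).round(4),"rot/8deg:",rv.round(3),"shift after rot:",(Rt.T@(p-p0)/250).round(4))
E
python3 - <<'E'
from h import *
print(loc([-3,96.5,200]),loc([-3,96.5,28]))
p=loc([-3,96.5,260]);print(p)
go(np.array([p[0],p[1],350]),TR)
W=np.load("top0.npz")["W"];P=W.reshape(-1,3)
m=models.trace("scrap_tray","top")[0]["mask"]
m=cv2.erode(m.astype(np.uint8),np.ones((3,3)))>0
t=P[m.ravel()];print("tray rect",cv2.minAreaRect(t[:,:2].astype(np.float32)))
E
```

```text
[ 601.87226947 -157.70387685  272.10967955] [ 504.16864695 -144.03492713  131.21552793]
[ 635.95492849 -162.47211513  321.25880221]
shift first /250: [ 2.6031  2.3577 -0.4   ] rot/8deg: [-0.528 -4.353 -1.678] shift after rot: [ 1.3783  2.9125 -1.4536]
tray rect ((514.3865966796875, 235.9745330810547), (437.9601745605469, 149.4473876953125), 83.24722290039062)
```

Request:
{"op": "send_rows", "data": {"deltas": [[0, 0, -0.2, 0, 0, 0, -1], [0, 0, -0.2, 0, 0, 0, -1], [0.145, 0.131, 0, 0, 0, 0, 0], [0.145, 0.131, 0, 0, 0, 0, 0], [0.145, 0.131, 0, 0, 0, 0, 0], [0.145, 0.131, 0, 0, 0, 0, 0], [0.145, 0.131, 0, 0, 0, 0, 0], [0.145, 0.131, 0, 0, 0, 0, 0], [0.145, 0.131, 0, 0, 0, 0, 0], [0.145, 0.131, 0, 0, 0, 0, 0], [0.145, 0.131, 0, 0, 0, 0, 0], [0.145, 0.131, 0, 0, 0, 0, 0], [0.145, 0.131, 0, 0, 0, 0, 0], [0.145, 0.131, 0, 0, 0, 0, 0], [0.145, 0.131, 0, 0, 0, 0, 0], [0.145, 0.131, 0, 0, 0, 0, 0], [0.145, 0.131, 0, 0, 0, 0, 0], [0.145, 0.131, 0, 0, 0, 0, 0], [0, 0, 0, 0, 0, 0, 0], [0, 0, 0, 0, 0, 0, 0]]}}

```text
t: 3.9
tool_pos: [594.4, -75.6, 349.8]
tool_rot: [0.982, -0.19, -0.0, -0.0]
force: [-0.4, 0.7, -0.3]
width: 42.7
grasp_force: 0.0
```

```bash
python3 - <<'E'
from h import *
s,p,_=st();print(s["t"],p,s["q"],s["width"])
go(loc([-3,96.5,260]),TR)
E
```

```text
3.9 [594.44826128 -75.59758471 349.77114183] [ 1.99199550e-01  1.87653354e-01  2.31357286e-03 -1.86694563e-04
 -1.38588210e+00  9.89926554e-01] 42.68748390004706
shift first /250: [0.2836 0.2606 0.1139] rot/8deg: [-0.531 -4.35  -1.684] shift after rot: [ 0.2395  0.3211 -0.0285]
```

Request:
{"op": "send_rows", "data": {"deltas": [[0, 0, 0, -0.0885, -0.725, -0.281, 0], [0, 0, 0, -0.0885, -0.725, -0.281, 0], [0, 0, 0, -0.0885, -0.725, -0.281, 0], [0, 0, 0, -0.0885, -0.725, -0.281, 0], [0, 0, 0, -0.0885, -0.725, -0.281, 0], [0, 0, 0, -0.0885, -0.725, -0.281, 0], [0.08, 0.107, -0.01, 0, 0, 0, 0], [0.08, 0.107, -0.01, 0, 0, 0, 0], [0.08, 0.107, -0.01, 0, 0, 0, 0], [0, 0, 0, 0, 0, 0, 0], [0, 0, 0, 0, 0, 0, 0]]}}

```text
t: 5.28
tool_pos: [636.5, -161.2, 322.0]
tool_rot: [0.952, -0.065, -0.3, -0.02]
force: [0.3, -0.5, -0.3]
width: 42.9
grasp_force: 0.0
```

```bash
python3 - <<'E'
from h import *
s,p,_=st();print(s["t"],p,s["q"],s["width"],s["force"])
go(loc([-3,96.5,100]),TR)
go(loc([-3,96.5,28]),TR)
p,d,i=cam("scene");cv2.imwrite("pics/c.png",cv2.resize(p[30:230,130:400,::-1],(800,592)))
E
```

```text
5.275 [ 636.54810179 -161.16776013  322.02204869] [ 0.00256703  0.67667095  0.59531347 -0.09186426 -2.09323641  1.41039139] 42.90157267637271 [ 0.27821036 -0.45235534 -0.30143968]
shift first /250: [-0.      0.0046  0.6434] rot/8deg: [ 0.01  -0.005  0.013] shift after rot: [4.000e-04 5.500e-03 6.434e-01]
shift first /250: [-2.000e-04  4.200e-03  9.314e-01] rot/8deg: [ 0.01  -0.005  0.013] shift after rot: [4.000e-04 5.500e-03 9.314e-01]
```

View pics/c.png

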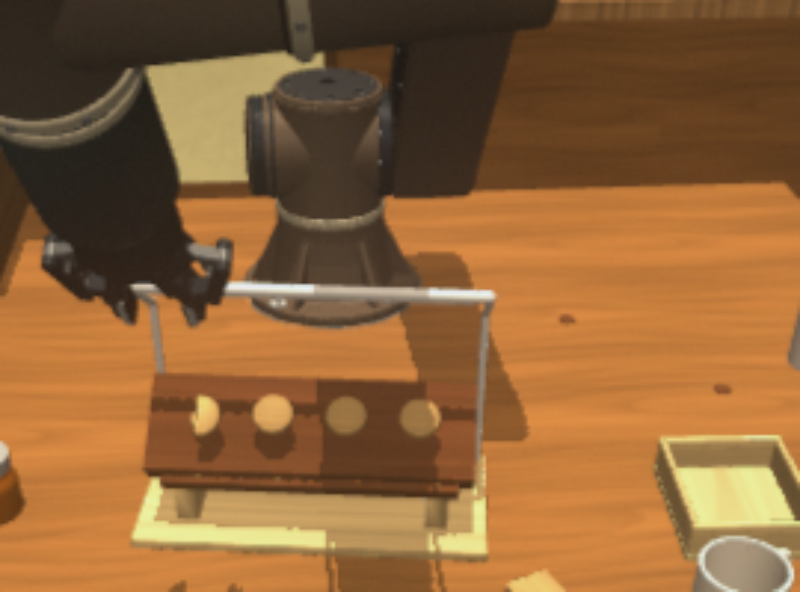

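The picture shows the gripper over the split knob at (205,415), and the arm is well clear of the bar. Descending.

Request:
{"op": "send_rows", "data": {"deltas": [[0, 0.005, 0.16, 0, 0, 0, 0], [0, 0, 0.16, 0, 0, 0, 0], [0, 0, 0.16, 0, 0, 0, 0], [0, 0, 0.16, 0, 0, 0, 0], [0, 0, 0.08, 0, 0, 0, 0], [0, 0, 0.08, 0, 0, 0, 0], [0, 0, 0, 0, 0, 0, 0]]}}

```text
t: 6.2
tool_pos: [522.0, -146.7, 158.2]
tool_rot: [0.951, -0.065, -0.3, -0.021]
force: [-0.3, 0.0, 0.9]
width: 42.7
grasp_force: 0.0
```

```bash
python3 - <<'E'
from h import *
s,p,_=st();print(s["t"],((p-O)@F).round(1),s["width"],s["force"])
go(loc([-3,96.5,27]),TR)
p,d,i=cam("scene");cv2.imwrite("pics/d.png",cv2.resize(p[90:210,150:310,::-1],(800,600)))
E
```

```text
6.2 [-2.3 96.6 60.5] 42.72219881170448 [-0.26862251  0.00637001  0.8945467 ]
shift first /250: [ 0.003  -0.0007  0.1339] rot/8deg: [0.01  0.002 0.015] shift after rot: [ 0.003  -0.0005  0.1339]
```

View pics/d.png

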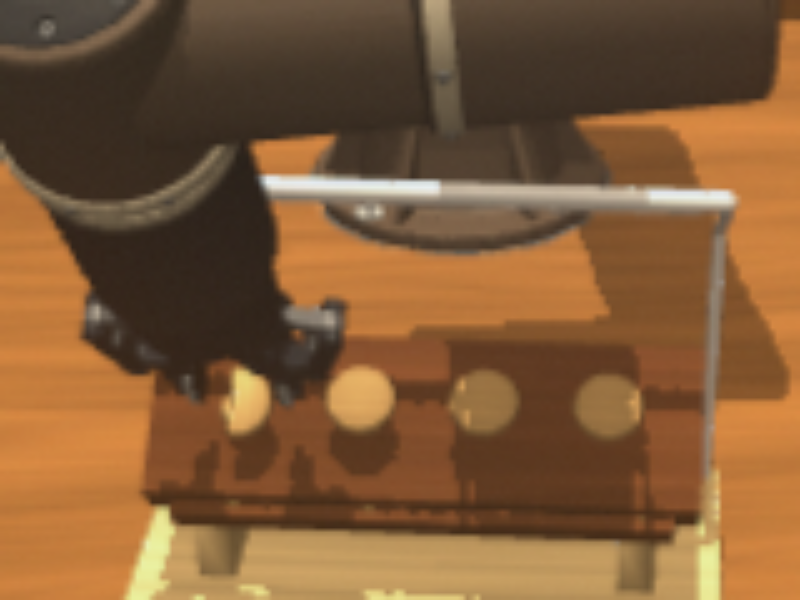

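The fingers (tips at 195 and 288) straddle the D, which spans 222–270. I'll shift about 2 mm toward the neighbour knob, narrow the opening slightly, and go down.

Request:
{"op": "send_rows", "data": {"deltas": [[0, -0.006, 0, 0, 0, 0, 0.15], [0, 0, 0.03, 0, 0, 0, 0.15], [0, 0, 0.03, 0, 0, 0, 0.15], [0, 0, 0.025, 0, 0, 0, 0.15], [0, 0, 0.02, 0, 0, 0, 0.15], [0, 0, 0.015, 0, 0, 0, 0.15], [0, 0, 0.014, 0, 0, 0, 0.15], [0, 0, 0, 0, 0, 0, 0.15]]}}

```text
t: 7.25
tool_pos: [504.4, -144.1, 130.9]
tool_rot: [0.952, -0.066, -0.299, -0.02]
force: [0.7, -3.1, 3.7]
width: 36.3
grasp_force: 1.8
```

```bash
python3 - <<'E'
from h import *
s,p,_=st();print(s["t"],((p-O)@F).round(1),s["width"],s["force"])
p,d,i=cam("scene");cv2.imwrite("pics/e.png",cv2.resize(p[130:200,170:264,::-1],(800,596)))
E
```

```text
7.25 [-3.4 96.5 27.9] 36.3407619986506 [ 0.69054239 -3.05255114  3.67972244]
```

View pics/e.png

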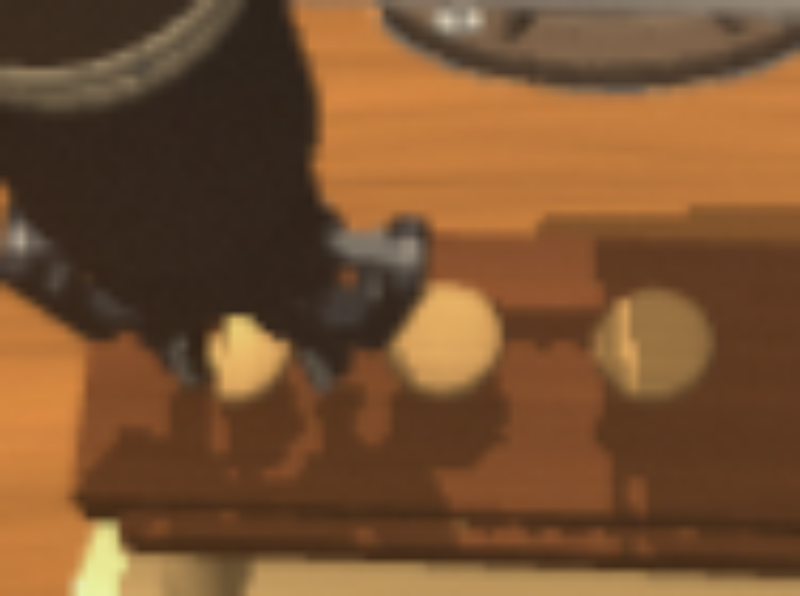

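The fingers are around the D, and the knuckle only lightly touches the neighbour knob (about 5 N). Closing.

Request:
{"op": "send_rows", "data": {"deltas": [[0, 0, 0, 0, 0, 0, 1], [0, 0, 0, 0, 0, 0, 1], [0, 0, 0, 0, 0, 0, 1], [0, 0, 0, 0, 0, 0, 1], [0, 0, 0, 0, 0, 0, 1], [0, 0, 0, 0, 0, 0, 1]], "force": 50}}

```text
t: 8.05
tool_pos: [505.3, -146.1, 132.5]
tool_rot: [0.952, -0.065, -0.298, -0.019]
force: [4.3, -8.9, 11.1]
width: 26.0
grasp_force: 47.3
```

Request:
{"op": "send_rows", "data": {"deltas": [[0, 0, -0.02, 0, 0, 0, 1], [0, 0, -0.03, 0, 0, 0, 1], [0, 0, -0.05, 0, 0, 0, 1], [0, 0, -0.06, 0, 0, 0, 1], [0, 0, -0.08, 0, 0, 0, 1], [0, 0, 0, 0, 0, 0, 1]]}}

```text
t: 8.8
tool_pos: [539.3, -148.1, 180.3]
tool_rot: [0.952, -0.066, -0.298, -0.021]
force: [0.2, -0.4, -0.6]
width: 24.7
grasp_force: 49.6
```

```bash
python3 - <<'E'
from h import *
s,p,_=st();print(s["t"],((p-O)@F).round(1),s["width"],s["force"],s["grasp_force"])
p,d,i=cam("scene");cv2.imwrite("pics/f.png",cv2.resize(p[110:200,150:290,::-1],(800,514)))
E
```

```text
8.8 [-3.8 95.6 88.5] 24.680468150580833 [ 0.16423714 -0.35938641 -0.60526917] 49.630992372617584
```

View pics/f.png

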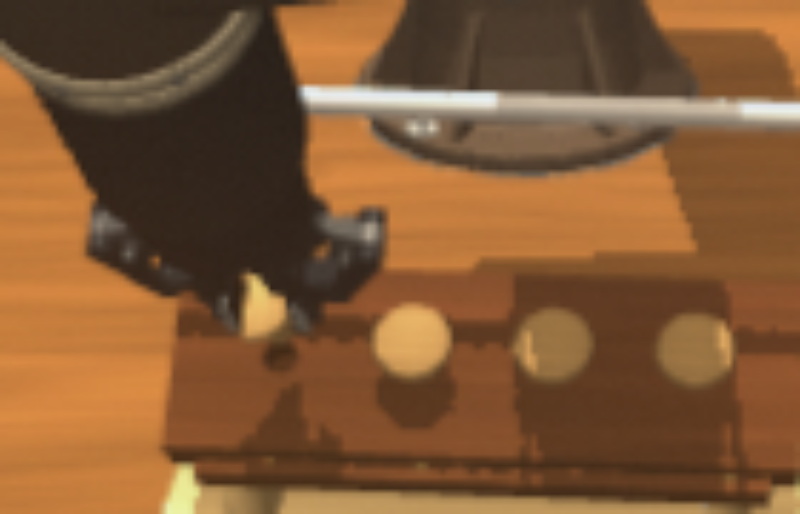

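The knob is out, the empty hole shows at (280,355), and the grip holds. Retreating and turning upright.

Request:
{"op": "send_rows", "data": {"deltas": [[0, 0, -0.14, 0, 0, 0, 1], [0, 0, -0.16, 0, 0, 0, 1], [0, 0, -0.16, 0, 0, 0, 1], [0, 0, -0.16, 0, 0, 0, 1], [0, 0, -0.1, 0, 0, 0, 1], [0, 0, 0, 0, 0.8, 0, 1], [0, 0, 0, 0, 0.8, 0, 1], [0, 0, 0, 0, 0.8, 0, 1], [0, 0, 0, 0, 0.8, 0, 1], [0, 0, 0, 0, 0.8, 0, 1], [0, 0, 0, 0, 0.375, 0, 1], [0, 0, 0, 0, 0, 0, 1]]}}

```text
t: 10.35
tool_pos: [638.9, -162.0, 327.5]
tool_rot: [0.998, -0.069, 0.0, -0.0]
force: [0.5, 0.1, 0.1]
width: 24.6
grasp_force: 49.6
```

```bash
python3 - <<'E'
from h import *
s,p,_=st();print(s["t"],p,s["width"],s["q"])
go(np.array([532,381,p[2]]),np.diag([1.,-1,-1]))
go(np.array([532,381,70]),np.diag([1.,-1,-1]))
E
```

```text
10.35 [ 638.90007697 -162.03861079  327.46180282] 24.630823521814136 [ 4.65469870e-02  2.96988496e-01  9.74604627e-02 -6.00616942e-04
 -1.37060395e+00  1.38698840e+00]
shift first /250: [-7.2100e-01 -2.0931e+00  1.1000e-03] rot/8deg: [-0.005 -0.004 -0.984] shift after rot: [-0.4276 -2.1722  0.    ]
shift first /250: [-0.7216 -2.0924  1.0309] rot/8deg: [-0.005 -0.004 -0.984] shift after rot: [-0.4276 -2.1722  1.0298]
```

Request:
{"op": "send_rows", "data": {"deltas": [[0, 0, 0, 0, 0, -0.984, 1], [-0.03, -0.155, 0, 0, 0, 0, 1], [-0.03, -0.155, 0, 0, 0, 0, 1], [-0.03, -0.155, 0, 0, 0, 0, 1], [-0.03, -0.155, 0, 0, 0, 0, 1], [-0.03, -0.155, 0, 0, 0, 0, 1], [-0.03, -0.155, 0, 0, 0, 0, 1], [-0.03, -0.155, 0, 0, 0, 0, 1], [-0.03, -0.155, 0, 0, 0, 0, 1], [-0.03, -0.155, 0, 0, 0, 0, 1], [-0.03, -0.155, 0, 0, 0, 0, 1], [-0.03, -0.155, 0, 0, 0, 0, 1], [-0.03, -0.155, 0, 0, 0, 0, 1], [-0.03, -0.155, 0, 0, 0, 0, 1], [-0.03, -0.155, 0, 0, 0, 0, 1], [0, 0, 0.2, 0, 0, 0, 1], [0, 0, 0.2, 0, 0, 0, 1], [0, 0, 0.2, 0, 0, 0, 1], [0, 0, 0.2, 0, 0, 0, 1], [0, 0, 0, 0, 0, 0, 1]]}}

```text
t: 12.85
tool_pos: [533.4, 377.9, 121.8]
tool_rot: [1.0, -0.001, -0.004, 0.004]
force: [-0.4, 0.8, 0.6]
width: 24.7
grasp_force: 49.8
```

```bash
python3 - <<'E'
from h import *
s,p,_=st();print(s["t"],p,s["width"])
go(np.array([532,381,66]),np.diag([1.,-1,-1]))
E
```

```text
12.85 [533.44358329 377.88016308 121.83184095] 24.74446141893016
shift first /250: [-0.0042 -0.0143  0.2233] rot/8deg: [ 0.057  0.05  -0.008] shift after rot: [-0.0058 -0.0125  0.2233]
```

Request:
{"op": "send_rows", "data": {"deltas": [[-0.005, -0.012, 0.1, 0, 0, 0, 1], [0, 0, 0.08, 0, 0, 0, 1], [0, 0, 0.035, 0, 0, 0, 1], [0, 0, 0, 0, 0, 0, 1], [0, 0, 0, 0, 0, 0, 0.1], [0, 0, 0, 0, 0, 0, 0.1], [0, 0, 0, 0, 0, 0, 0.1], [0, 0, 0, 0, 0, 0, 0.1], [0, 0, -0.04, 0, 0, 0, 0.1], [0, 0, -0.1, 0, 0, 0, 0.1], [0, 0, -0.2, 0, 0, 0, 0.1], [0, 0, -0.2, 0, 0, 0, 0.1], [0, 0, -0.2, 0, 0, 0, 1], [0, 0, -0.2, 0, 0, 0, 1], [0, 0, -0.2, 0, 0, 0, 1], [0, 0, 0, 0, 0, 0, 1]]}}

```text
t: 14.85
tool_pos: [535.4, 383.6, 364.4]
tool_rot: [1.0, -0.0, 0.004, -0.003]
force: [-0.6, 0.3, -0.3]
width: -0.0
grasp_force: 0.0
```

```bash
python3 - <<'E'
from h import *
s,p,_=st();print(s["t"],p,s["width"],s["force"])
go(np.array([600,60,p[2]]),TR)
p,d,i=cam("scene");cv2.imwrite("pics/g.png",cv2.resize(p[130:260,150:430,::-1],(800,371)))
E
```

```text
14.85 [535.36778413 383.60052287 364.39154509] -0.033231716915736016 [-0.57251608  0.32112953 -0.28125634]
shift first /250: [ 0.2589  1.2943 -0.006 ] rot/8deg: [ 0.258 -4.415  0.977] shift after rot: [ 0.3566  1.2461 -0.2497]
```

View pics/g.png

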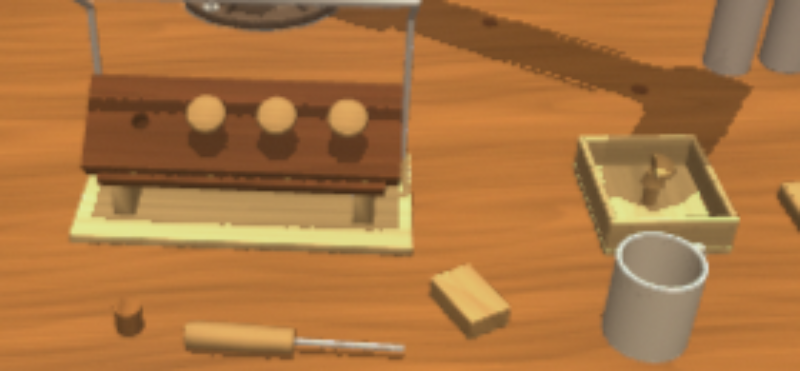

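The broken knob lies in the tray at (655,180), the hole at (140,120) is empty, and the three sound knobs are in place. Next I press the knob at rail y = −105.

```bash
python3 - <<'E'
from h import *
print(loc([0,-105,230]),loc([0,-105,230])); go(loc([0,-105,230]),TR)
E
```

```text
[644.39823995  39.80903292 298.40497019] [644.39823995  39.80903292 298.40497019]
shift first /250: [0.4392 1.3747 0.2482] rot/8deg: [ 0.277 -4.391  0.97 ] shift after rot: [ 0.6568  1.2998 -0.1528]
```

Request:
{"op": "send_rows", "data": {"deltas": [[0.044, 0.137, 0.0, 0, 0, 0, 1], [0.044, 0.137, 0, 0, 0, 0, 1], [0.044, 0.137, 0, 0, 0, 0, 1], [0.044, 0.137, 0, 0, 0, 0, 1], [0.044, 0.137, 0, 0, 0, 0, 1], [0.044, 0.137, 0, 0, 0, 0, 1], [0.044, 0.137, 0, 0, 0, 0, 1], [0.044, 0.137, 0, 0, 0, 0, 1], [0.044, 0.137, 0, 0, 0, 0, 1], [0.044, 0.137, 0, 0, 0, 0, 1], [0, 0, 0, 0.046, -0.732, 0.162, 1], [0, 0, 0, 0.046, -0.732, 0.162, 1], [0, 0, 0, 0.046, -0.732, 0.162, 1], [0, 0, 0, 0.046, -0.732, 0.162, 1], [0, 0, 0, 0.046, -0.732, 0.162, 1], [0, 0, 0, 0.046, -0.732, 0.162, 1], [0, 0, 0, 0, 0, 0, 1]]}}

```text
t: 17.02
tool_pos: [644.6, 40.3, 354.1]
tool_rot: [0.95, -0.068, -0.305, -0.019]
force: [0.6, 0.5, -1.5]
width: 0.1
grasp_force: 0.0
```

```bash
python3 - <<'E'
from h import *
s,p,_=st();print(s["t"],((p-O)@F).round(1),s["force"])
go(loc([0,-105,75]),TR)
E
```

```text
17.025 [  31.8 -105.5  275.7] [ 0.55847046  0.52271686 -1.52680139]
shift first /250: [ 0.1346 -0.0017  0.8016] rot/8deg: [ 0.028  0.066 -0.031] shift after rot: [0.1272 0.002  0.8028]
```

Request:
{"op": "send_rows", "data": {"deltas": [[0.065, 0, 0.05, 0, 0.066, 0, 1], [0.065, 0, 0.15, 0, 0, 0, 1], [0, 0, 0.2, 0, 0, 0, 1], [0, 0, 0.2, 0, 0, 0, 1], [0, 0, 0.15, 0, 0, 0, 1], [0, 0, 0.05, 0, 0, 0, 1], [0, 0, 0, 0, 0, 0, 1]]}}

```text
t: 17.9
tool_pos: [557.8, 51.8, 176.0]
tool_rot: [0.953, -0.067, -0.296, -0.018]
force: [0.3, 0.1, 0.1]
width: 0.1
grasp_force: 0.0
```

```bash
python3 - <<'E'
from h import *
s,p,_=st();print(s["t"],((p-O)@F).round(1),s["force"]@F)
go(loc([0,-105,48]),TR)
E
```

```text
17.9 [   1.4 -104.9   79.6] [-0.21424447 -0.15849147  0.24368044]
shift first /250: [ 0.0045 -0.001   0.1264] rot/8deg: [ 0.029 -0.059 -0.012] shift after rot: [ 0.0055 -0.0005  0.1264]
```

Request:
{"op": "send_rows", "data": {"deltas": [[0.005, 0, 0.06, 0, -0.05, 0, 1], [0, 0, 0.03, 0, 0, 0, 1], [0, 0, 0.016, 0, 0, 0, 1], [0, 0, 0.012, 0, 0, 0, 1], [0, 0, 0, 0, 0, 0, 1]]}}

```text
t: 18.52
tool_pos: [542.7, 53.9, 150.8]
tool_rot: [0.952, -0.067, -0.3, -0.019]
force: [1.7, 0.1, 3.7]
width: 0.1
grasp_force: 2.1
```

Request:
{"op": "send_rows", "data": {"deltas": [[0, 0, 0.006, 0, 0, 0, 1], [0, 0, 0, 0, 0, 0, 1]]}}

```text
t: 18.77
tool_pos: [541.8, 54.0, 149.5]
tool_rot: [0.952, -0.067, -0.3, -0.019]
force: [2.4, 0.8, 3.8]
width: -0.1
grasp_force: 2.9
```

```bash
python3 - <<'E'
from h import *
s,p,_=st();print(s["t"],((p-O)@F).round(1),s["force"]@F)
E
```

```text
18.775 [  -0.6 -104.8   48.6] [ 0.34643466 -1.09561094  4.40037169]
```

Force is about 4–5 N, so the knob is still moving. I'll continue in 1 mm steps until the stop shows.

Request:
{"op": "send_rows", "data": {"deltas": [[0, 0, 0.006, 0, 0, 0, 1], [0, 0, 0, 0, 0, 0, 1]]}}

```text
t: 19.02
tool_pos: [541.2, 54.0, 148.7]
tool_rot: [0.952, -0.067, -0.299, -0.019]
force: [3.5, 0.3, 7.6]
width: -0.0
grasp_force: 4.3
```

Request:
{"op": "send_rows", "data": {"deltas": [[0, 0, 0.006, 0, 0, 0, 1], [0, 0, 0, 0, 0, 0, 1]]}}

```text
t: 19.27
tool_pos: [541.2, 54.0, 148.6]
tool_rot: [0.952, -0.066, -0.298, -0.019]
force: [6.0, 0.7, 14.5]
width: -0.2
grasp_force: 7.5
```

Request:
{"op": "send_rows", "data": {"deltas": [[0, 0, 0.006, 0, 0, 0, 1], [0, 0, 0, 0, 0, 0, 1]]}}

```text
t: 19.52
tool_pos: [541.2, 54.0, 148.5]
tool_rot: [0.952, -0.066, -0.297, -0.019]
force: [8.0, 0.2, 19.2]
width: -0.1
grasp_force: 10.7
```

```bash
python3 - <<'E'
from h import *
s,p,_=st();print(s["t"],((p-O)@F).round(1),s["force"]@F)
E
```

```text
19.525 [  -0.6 -104.7   47.5] [ 4.54055941 -1.26592509 20.21916769]
```

It is home: the force rose to 21 N with no motion, at TCP z = 47.5. Next knob, at y = −35.

Request:
{"op": "send_rows", "data": {"deltas": [[0, 0, -0.08, 0, 0, 0, 1], [0, 0, -0.08, 0, 0, 0, 1], [0, 0.14, 0, 0, 0, 0, 1], [0, 0.14, 0, 0, 0, 0, 1], [0, 0, 0, 0, 0, 0, 1]]}}

```text
t: 20.15
tool_pos: [550.9, -19.9, 178.0]
tool_rot: [0.951, -0.068, -0.301, -0.019]
force: [0.3, 0.8, -0.6]
width: -0.0
grasp_force: 0.0
```

```bash
python3 - <<'E'
from h import *
s,p,_=st();print(s["t"],((p-O)@F).round(1),s["force"]@F)
go(loc([0,-35,48]),TR)
E
```

```text
20.15 [  0.  -32.9  83. ] [-0.49079977 -0.83063538 -0.44034936]
shift first /250: [ 0.0003 -0.0089  0.1398] rot/8deg: [ 0.016  0.014 -0.037] shift after rot: [ 1.000e-04 -8.600e-03  1.399e-01]
```

Request:
{"op": "send_rows", "data": {"deltas": [[0, -0.008, 0.06, 0, 0, 0, 1], [0, 0, 0.04, 0, 0, 0, 1], [0, 0, 0.016, 0, 0, 0, 1], [0, 0, 0.012, 0, 0, 0, 1], [0, 0, 0.008, 0, 0, 0, 1], [0, 0, 0.006, 0, 0, 0, 1], [0, 0, 0, 0, 0, 0, 1]]}}

```text
t: 21.02
tool_pos: [532.0, -12.6, 150.1]
tool_rot: [0.951, -0.066, -0.3, -0.019]
force: [0.4, 1.2, 5.7]
width: -0.3
grasp_force: 2.3
```

Request:
{"op": "send_rows", "data": {"deltas": [[0, 0, 0.006, 0, 0, 0, 1], [0, 0, 0.006, 0, 0, 0, 1], [0, 0, 0, 0, 0, 0, 1]]}}

```text
t: 21.4
tool_pos: [531.3, -12.5, 149.0]
tool_rot: [0.952, -0.066, -0.299, -0.019]
force: [2.8, 2.1, 13.1]
width: -0.2
grasp_force: 6.4
```

```bash
python3 - <<'E'
from h import *
s,p,_=st();print(s["t"],((p-O)@F).round(1),s["force"]@F)
E
```

```text
21.4 [  0.1 -37.5  47.6] [ 5.48067392 -2.50496109 12.21284534]
```

Request:
{"op": "send_rows", "data": {"deltas": [[0, 0, 0.006, 0, 0, 0, 1], [0, 0, 0.004, 0, 0, 0, 1], [0, 0, 0, 0, 0, 0, 1]]}}

```text
t: 21.78
tool_pos: [531.3, -12.5, 148.9]
tool_rot: [0.952, -0.065, -0.297, -0.019]
force: [6.9, 3.6, 24.9]
width: -0.3
grasp_force: 11.9
```

Request:
{"op": "send_rows", "data": {"deltas": [[0, 0, -0.08, 0, 0, 0, 1], [0, 0, -0.08, 0, 0, 0, 1], [0, 0.14, 0, 0, 0, 0, 1], [0, 0.14, 0, 0, 0, 0, 1], [0, 0, 0, 0, 0, 0, 1]]}}

```text
t: 22.4
tool_pos: [541.2, -86.8, 177.8]
tool_rot: [0.951, -0.068, -0.301, -0.019]
force: [-0.8, 0.8, 0.2]
width: 0.3
grasp_force: 0.0
```

```bash
python3 - <<'E'
from h import *
s,p,_=st();print(s["t"],((p-O)@F).round(1),s["force"]@F)
go(loc([0,35,48]),TR)
E
```

```text
22.4 [ 0.2 34.7 82.6] [ 0.89256909 -0.6594062  -0.3246149 ]
shift first /250: [0.0008 0.0009 0.1385] rot/8deg: [ 0.019  0.006 -0.031] shift after rot: [0.0007 0.0013 0.1385]
```

That one is home too, at 25 N and z ≈ 47.5. Last knob.

Request:
{"op": "send_rows", "data": {"deltas": [[0, 0, 0.06, 0, 0, 0, 1], [0, 0, 0.04, 0, 0, 0, 1], [0, 0, 0.016, 0, 0, 0, 1], [0, 0, 0.012, 0, 0, 0, 1], [0, 0, 0.008, 0, 0, 0, 1], [0, 0, 0.006, 0, 0, 0, 1], [0, 0, 0, 0, 0, 0, 1]]}}

```text
t: 23.28
tool_pos: [522.0, -82.1, 149.7]
tool_rot: [0.952, -0.066, -0.3, -0.019]
force: [1.1, 2.7, 5.5]
width: 0.1
grasp_force: 2.3
```

Request:
{"op": "send_rows", "data": {"deltas": [[0, 0, 0.006, 0, 0, 0, 1], [0, 0, 0.006, 0, 0, 0, 1], [0, 0, 0, 0, 0, 0, 1]]}}

```text
t: 23.65
tool_pos: [521.5, -82.1, 149.0]
tool_rot: [0.952, -0.066, -0.298, -0.019]
force: [4.3, 3.6, 16.4]
width: -0.2
grasp_force: 7.5
```

Request:
{"op": "send_rows", "data": {"deltas": [[0, 0, 0.004, 0, 0, 0, 1], [0, 0, 0.003, 0, 0, 0, 1], [0, 0, 0, 0, 0, 0, 1]]}}

```text
t: 24.02
tool_pos: [521.5, -82.1, 148.9]
tool_rot: [0.952, -0.066, -0.297, -0.018]
force: [6.6, 3.1, 23.8]
width: 0.0
grasp_force: 11.5
```

```bash
python3 - <<'E'
from h import *
s,p,_=st();print(s["t"],((p-O)@F).round(1),s["force"]@F)
E
```

```text
24.025 [ 0.1 32.7 47.4] [ 8.60852192 -3.9548914  23.02233781]
```

Home, at the same height as the other two. Retreat and check.

Request:
{"op": "send_rows", "data": {"deltas": [[0, 0, -0.1, 0, 0, 0, 1], [0, 0, -0.15, 0, 0, 0, 1], [0, 0, -0.2, 0, 0, 0, 1], [0, 0, -0.2, 0, 0, 0, 1], [0, 0, -0.2, 0, 0, 0, 1], [0, 0, -0.1, 0, 0, 0, 1], [0, 0, 0, 0, 0, 0, 1], [0, 0, 0, 0, 0, 0, 1]]}}

```text
t: 25.02
tool_pos: [653.6, -100.0, 338.5]
tool_rot: [0.951, -0.067, -0.301, -0.019]
force: [0.5, -0.2, -0.2]
width: -0.0
grasp_force: 0.0
```

```bash
python3 - <<'E'
from h import *
p,d,i=cam("scene");W=pts(d,i)
L=(W.reshape(-1,3)-O)@F
for y in(-105,-35,35):
    k=L[(np.hypot(L[:,0],L[:,1]-y)<9)&(L[:,2]>15)&(L[:,2]<60)];print(y,len(k),np.median(k[:,2]).round(1))
k=L[(abs(L[:,2])<5)&(abs(L[:,0])<45)&(abs(L[:,1])<150)];print("face",np.median(k[:,2]))
cv2.imwrite("pics/i.png",cv2.resize(p[130:260,150:430,::-1],(800,371)))
E
```

```text
-105 30 29.4
-35 28 29.4
35 29 28.6
face 0.38714494457090476
```

View pics/i.png

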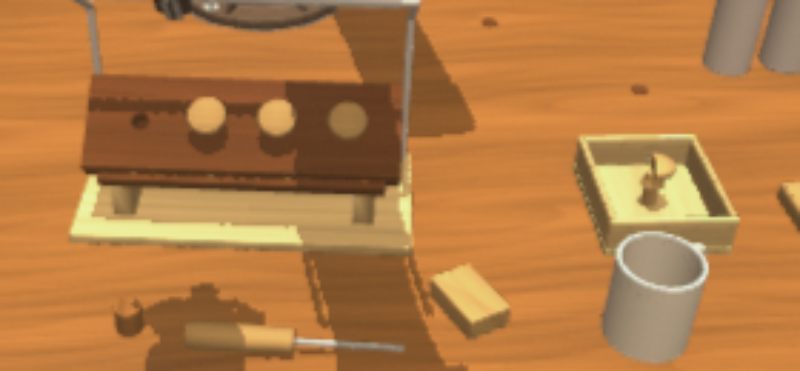

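The three knob tops measure about 29 mm off the face, so they are home. The broken knob rests in the tray at (655,180), and the bystanders are where they were.

```bash
python3 -c "
from workcell import close_job
print(close_job())"
```

```text
the job is handed in; nothing more can be done
None
```

The split knob is in the scrap tray, and all three sound knobs are pressed home: their tops measure about 29 mm off the rail, as they should with the shoulder down. The job was handed in at about 25 s on the robot's clock, and no verdict came back.

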